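Close the lamp driver boxes with their matching covers

TASK

The three open lamp driver boxes on the bench are ready to be closed: take the covers from the sloping rack and put on each box the cover that fits it, its notch over the box's cable gland, pushed fully down square on the rim, and let go. Leave the boxes standing about where they are; the fourth cover fits none of them and stays in its place in the rack, and do not shift the solder reel, the multimeter or the screwdriver.

Things in the scene. Friction and masses are not known exactly. Their poses are not given: they have to be found in the camera images.
- cover_rack: fixed rack, 350 wide, 105 high: grey sheet tray sloping up 30 deg toward the left (+y), 13 high lip along its low edge (tray meets lip at x -70, z 22). Origin: middle of foot; x level, uphill, so about to the left; y along lip; z up. Four covers lie on it open side down, plain end at the lip, notched end uphill, 80 apart (y about -120, -40, 40, 120), 26 free between them; which lies where varies
- cover_short: cover of the short box: aluminium pan, open below, 84 long, 54 wide, 24 high, top 3, walls 2.5 thick, about 140 g. Origin: bottom plane, middle of plain end; x along it to the notched end, y across, z out of its top. Notch 26 wide, 12 high in that end's lower edge. Four cross ribs, under 4 high, on top near the plain end; smooth near the notch. Grip across the 54 width
- cover_short_seat (a point): cover_short: centre of the underside of its top, 42 from either end, 21 above its bottom plane; axes as the cover
- cover_short_notch (a point): cover_short: middle of the notched end, on the bottom plane; axes as the cover
- box_short: short lamp driver box: open grey metal box, 75 long, 45 wide, 48 high, about 0.6 kg, loose on the bench; board inside lies below the rim; 3 thick ears stick out 12 at both ends' feet. Origin: centre of underside; x along it to the end with the black cable gland, z up. The gland, 18 across, sticks out 20, axis 26 above the bench: a cover goes fully down only with its notch over it
- box_short_rim (a point): box_short: middle of the mouth, 48 above the underside; cover_short_seat comes here. The 84 long cover goes over the outside, 2 play each side; seated, its bottom plane is 27 and top 51 above the bench. Axes as the box
- box_short_gland (a point): box_short: where cover_short_notch comes to lie, 4.5 outside the gland end's face, 27 above the underside; axes as the box
- cover_middle: cover of the middle box: aluminium pan, open below, 124 long, 54 wide, 24 high, top 3, walls 2.5 thick, about 140 g. Origin: bottom plane, middle of plain end; x along it to the notched end, y across, z out of its top. Notch 26 wide, 12 high in that end's lower edge. Four cross ribs, under 4 high, on top near the plain end; smooth near the notch. Grip across the 54 width
- cover_middle_seat (a point): cover_middle: centre of the underside of its top, 62 from either end, 21 above its bottom plane; axes as the cover
- cover_middle_notch (a point): cover_middle: middle of the notched end, on the bottom plane; axes as the cover
- box_middle: middle lamp driver box: open grey metal box, 115 long, 45 wide, 48 high, about 0.6 kg, loose on the bench; board inside lies below the rim; 3 thick ears stick out 12 at both ends' feet. Origin: centre of underside; x along it to the end with the black cable gland, z up. The gland, 18 across, sticks out 20, axis 26 above the bench: a cover goes fully down only with its notch over it
- box_middle_rim (a point): box_middle: middle of the mouth, 48 above the underside; cover_middle_seat comes here. The 124 long cover goes over the outside, 2 play each side; seated, its bottom plane is 27 and top 51 above the bench. Axes as the box
- box_middle_gland (a point): box_middle: where cover_middle_notch comes to lie, 4.5 outside the gland end's face, 27 above the underside; axes as the box
- cover_long: cover of the long box: aluminium pan, open below, 144 long, 54 wide, 24 high, top 3, walls 2.5 thick, about 140 g. Origin: bottom plane, middle of plain end; x along it to the notched end, y across, z out of its top. Notch 26 wide, 12 high in that end's lower edge. Four cross ribs, under 4 high, on top near the plain end; smooth near the notch. Grip across the 54 width
- cover_long_seat (a point): cover_long: centre of the underside of its top, 72 from either end, 21 above its bottom plane; axes as the cover
- cover_long_notch (a point): cover_long: middle of the notched end, on the bottom plane; axes as the cover
- box_long: long lamp driver box: open grey metal box, 135 long, 45 wide, 48 high, about 0.6 kg, loose on the bench; board inside lies below the rim; 3 thick ears stick out 12 at both ends' feet. Origin: centre of underside; x along it to the end with the black cable gland, z up. The gland, 18 across, sticks out 20, axis 26 above the bench: a cover goes fully down only with its notch over it
- box_long_rim (a point): box_long: middle of the mouth, 48 above the underside; cover_long_seat comes here. The 144 long cover goes over the outside, 2 play each side; seated, its bottom plane is 27 and top 51 above the bench. Axes as the box
- box_long_gland (a point): box_long: where cover_long_notch comes to lie, 4.5 outside the gland end's face, 27 above the underside; axes as the box
- cover_spare: spare cover, fits no box here: aluminium pan, open below, 104 long, 54 wide, 24 high, top 3, walls 2.5 thick, about 140 g. Origin: bottom plane, middle of plain end; x along it to the notched end, y across, z out of its top. Notch 26 wide, 12 high in that end's lower edge. Four cross ribs, under 4 high, on top near the plain end; smooth near the notch. Grip across the 54 width
- solder_reel: reel of solder wire, 66 across, 34 high, standing on its flange between boxes; origin: centre of its underside
- multimeter: grey multimeter lying on its back, 148 x 70 x 45, between rack and boxes; origin: centre of its underside, x along its length
- screwdriver: screwdriver with red handle, 216 long, 27 thick, lying between boxes; origin: centre of its underside, y along its length
- lamp_near: inset lamp, silver disc 180 across on a narrower black body, 67 high in all, fixed to the bench behind the boxes near the rack; origin: centre of its underside
There are look-alikes about, which are no part of the job. Leave any brown or pink look-alike of the cover_short alone.

How it is judged:
By the outcome, as a careful person would: the job done as asked, in the order asked, and still so for the second after the job is handed in, with the robot touching nothing.
It also fails if it takes over 72 s, if anything falls off the work surface, if the arm or the gripper's body presses on something with over 40 N, if the wrist force passes 120 N, or if a joint passes its speed limit or range.

ROBOT

A 6-joint arm with a two-finger parallel gripper is mounted at the origin on a cart in front of the work surface, level with it; the furniture and walls round the work are solid. World frame = base frame: x ahead of the robot, y to its left, z up, the work surface at z = 0. Lengths are in m, angles in rad, forces in N, time in s.
With the tool pointing down it reaches from about 0.35 to 0.975 m from the base axis. Payload 4.9 kg.
Tool frame: the origin (TCP) lies at the very end of the fingers, on their centre line; the grasp point (between the pads) lies 19 mm behind it; z points along the fingers, y is the line along which they close (so a half turn about z gives the same grasp; the last joint's range is limited). The gripper opens to 85 mm and grips with 20 to 120 N. Pads are 22 mm wide; open, the fingers measure 114 mm over their backs; the gripper's body (76 mm by 85 mm) begins 54 mm behind the grasp point. The pads swing forward as they close: fully open they stand 13 mm farther back than shut.
Start: joints at [-1.236, 0.053, 1.613, -0, 1.476, -0.119], TCP at [0.274, -0.562, 0.231] pointing down, gripper open.
Joint ranges: [-3.01, 3.01], [-1.01, 2.22], [0.06, 2.58], [-1.02, 4.17], [0.09, 2.62], [-3.14, 3.14]. Speed limits (rad/s): [2.57, 2.57, 3.14, 3.14, 3.14, 3.14].

INTERFACE

Orientations are given as a unit quaternion [w, x, y, z].
In Python, from plant import * gives the robot as it stands.
- The arm moves only by the tool jog_arm, never from a script. Its argument "moves" is a list that holds one entry, the list of rows, each a list of 7 numbers: the finger opening in cm, from 0 to 8.54, then the shift along the tool's x, y, z in cm, then the turn, a rotation vector about the tool's x, y, z in rad. A call has 1 to 20 rows; each row shifts and turns the commanded pose from where the row before left it, along the tool's axes as they then stand; what a row does not reach is not made up. A row lasts 1/12 s, in which the tool goes at most 41.7 mm and 7.16 degrees, less where a joint would pass 70% of its speed; a pose out of reach is approached as far as the arm can. A call is refused whole if a number of a shift passes 4.17 or a number of a turn 0.125, either way. A call with a gripper value outside its range is refused whole. The fingers move at their own pace and stop on an object; the grip force is fixed at half the most. Time passes only in rows, so rows that do not move let the fingers close. It gives the time, the measured TCP pose, the force, the opening and the grip force at its end, in the units of the state.
- state(): the state, without advancing time (a new reading comes with each control period).
- grab_frame(name): name is "scene" or "top"; returns a dict with "color" (384x512x3 uint8, blue, green, red), "depth" (384x512 float32, m along the optical axis (not along the pixel's ray), 0 where there is no reading), "fx", "fy", "cx", "cy" (pixels), "R" (3x3) and "t" (3): a world point X has camera coordinates R X + t. Camera axes: x right, y down, z forward; pixel columns grow to the right and rows downward; lengths in m; the calibration is good to about 2 mm. A picture is of the moment at which its call begins.
- job_done(): hands the job in; it is judged then, once.
Trained networks look in a picture, given as the dict that the camera call returned (one of the last four; its "shot" number tells which), for a name from the list of things; names that differ only in an ending like _2 or _b are one class to them, and where a whole thing is asked for, a point or a joint stands for the part that bears it (a point fixed in the world has none). Each returns a list of dicts, best first, with "p" (0 to 1); they miss things now and then, are a little off and sometimes report something else, mostly with a low value. They report only what shows in the picture. A call takes as long as a camera call. They do not tell look-alikes from the thing itself.
- recognise(name, picture): "rect" ([centre column, centre row, width, height] in pixels, round what is visible of it).
- regions_of(name, picture): "pixels" (384x512 bool, what is visible of it) and "rect" ([centre column, centre row, width, height] in pixels, round what is visible of it).
The state is a dict: "time": time; "joint_pos": joint angles; "joint_vel": joint speeds; "joint_efforts": joint torques, N m; "tool_pos": TCP position; "tool_rot": TCP orientation; "contact_force": force on the tool from outside, world axes, zero at the start; "ft_torque": the same for the moment, N m; "gripper_width": opening from 0.0 (shut) to 1.0 (fully open); "grasp_force": force on a finger pad.
Only numpy, scipy, OpenCV 4.12 (cv2) and the standard library are available. Lean on these libraries where they do the work, as an engineer would, in place of code of your own. Each camera call takes 0.05 s, during which the arm holds its last target. There are 200 camera calls.

## Working session

There is one attempt and no reset: what is moved stays moved. The work goes in short steps, Python scripts to look and compute and a tool call to move; the robot and the scene stay as the last step left them, time stands still between calls to the robot, and variables do not carry over. Pictures are saved under pics/ and viewed, at most 10 in all, crops included, and the job is handed in when it is done.

Besides the shell and the picture viewer there is one more tool, called as name([rows], argument=value, ...), one row to a line, values as JSON. jog_arm: Moves the arm, as the interface text tells. Its arguments: {"type":"object","properties":{"moves":{"type":"array"}},"required":["moves"]}

```bash
ls; mkdir -p pics
python3 - <<'E'
from plant import *
import cv2,numpy as np
for n in("scene","top"):
    f=grab_frame(n); np.savez(f"pics/{n}0.npz",**{k:v for k,v in f.items()})
    cv2.imwrite(f"pics/{n}0.png",f["color"])
    print(n,f["fx"],f["R"].tolist(),f["t"].tolist())
    for q in["cover_short","cover_middle","cover_long","cover_spare","box_short","box_middle","box_long","solder_reel","multimeter","screwdriver","lamp_near","cover_rack"]:
        print(q,[(round(float(d["p"]),2),np.round(d["rect"]).astype(int).tolist()) for d in regions_of(q,f)][:4])
s=state();print(s)
E
```

```text
pics
scene 386.2582419488763 [[0.831061641464379, -0.5559569335622917, -0.0157618561897125], [-0.3897841921719465, -0.5619780000445322, -0.7295539808669473], [0.3967427776524668, 0.6124480512581949, -0.6837415834148484]] [-0.44559700998293583, 0.2327580196248626, 1.3166529777183291]
cover_short [(0.56, [211, 214, 27, 20])]
cover_middle [(0.61, [245, 142, 29, 25])]
cover_long [(0.82, [226, 144, 22, 28])]
cover_spare []
box_short []
box_middle [(0.8, [323, 268, 23, 32]), (0.47, [226, 143, 21, 27])]
box_long []
solder_reel [(0.29, [324, 269, 26, 30])]
multimeter []
screwdriver [(0.47, [232, 232, 14, 11])]
lamp_near [(0.74, [286, 167, 43, 33])]
cover_rack [(0.89, [232, 141, 57, 41])]
top 438.95128342933555 [[0.0007906317950999962, -0.9997924929495476, 0.020355489261942], [-0.9975875426660908, -0.0022015424435651845, -0.06938478167652823], [0.069415197318706, -0.020251524698097156, -0.9973822768269984]] [-0.06779183353952323, 0.48511527270041976, 1.4466465587268131]
cover_short [(0.83, [156, 186, 26, 18]), (0.75, [147, 263, 25, 20]), (0.71, [223, 123, 54, 57]), (0.64, [236, 234, 28, 23])]
[... 710 characters left out ...]
nt_pos': array([-1.23599806e+00,  5.26893499e-02,  1.61292244e+00,  3.32076757e-05,
        1.47599859e+00, -1.18967778e-01]), 'joint_vel': array([-0.00036613,  0.00138434, -0.00029323,  0.00085601, -0.00147792,
       -0.00054494]), 'joint_efforts': array([-9.12897576e-04, -3.93675935e+01, -3.70459127e+01, -1.84002720e-04,
        5.99303621e-04, -4.73113559e-06]), 'tool_pos': array([ 0.27398893, -0.561713  ,  0.23129676]), 'tool_rot': array([-1.05925089e-05,  9.74372618e-01,  2.24939996e-01,  1.54784390e-05]), 'contact_force': array([-0.47426777, -0.34702986,  0.667713  ]), 'ft_torque': array([ 0.04172825, -0.00779809,  0.00726517]), 'grasp_force': 0.0, 'gripper_width': 0.9988926663402603}
```

Run:
```python
import cv2
a=cv2.imread("pics/top0.png")[80:290,90:400]
cv2.imwrite("pics/v1.png",cv2.resize(a,None,fx=2.58,fy=2.58,interpolation=cv2.INTER_CUBIC))
a=cv2.imread("pics/scene0.png")[90:300,180:360]
cv2.imwrite("pics/v2.png",cv2.resize(a,None,fx=2.8,fy=2.8,interpolation=cv2.INTER_CUBIC))
```

```text
(no output)
```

View pics/v1.png

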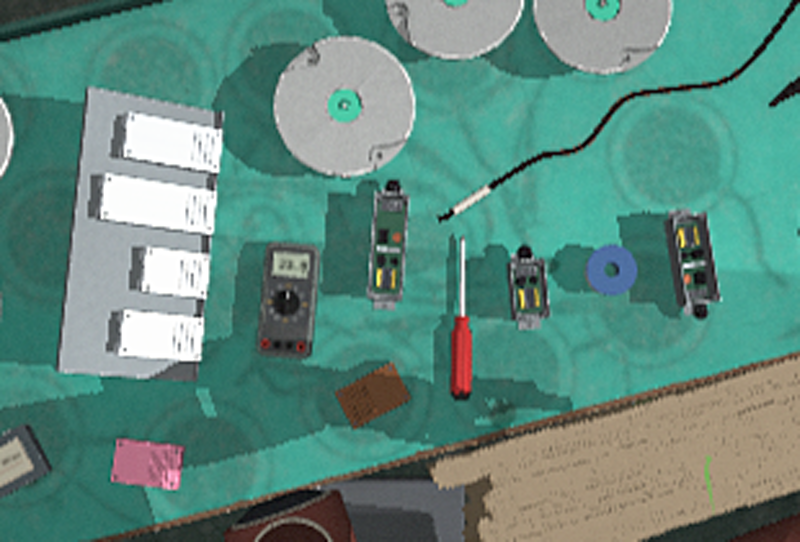

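View pics/v2.png

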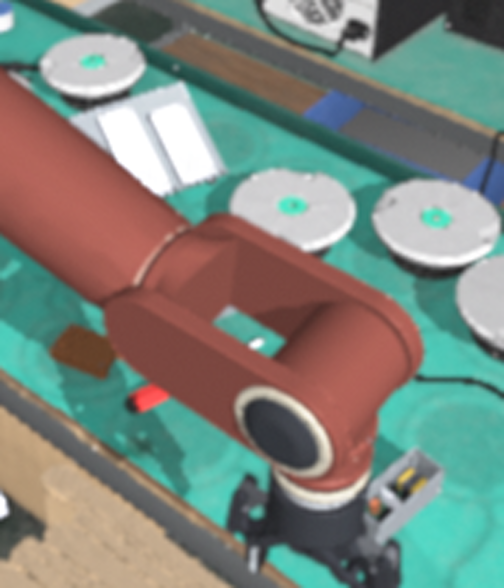

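```bash
cat > h.py <<'E'
import numpy as np,cv2
def load(n): return dict(np.load(f"pics/{n}.npz"))
def cloud(f):
    v,u=np.mgrid[:384,:512]; d=f["depth"]
    c=np.stack([(u-f["cx"])/f["fx"]*d,(v-f["cy"])/f["fy"]*d,d],-1)
    return (c-f["t"])@f["R"]
def plane(f,px,n,d):   # pixels -> world on plane n.X=d
    r=np.c_[(px[:,0]-f["cx"])/f["fx"],(px[:,1]-f["cy"])/f["fy"],np.ones(len(px))]@f["R"]
    C=-f["R"].T@f["t"]
    return C+r*((d-C@n)/(r@n))[:,None]
E
python3 - <<'E'
from h import *
f=load("top0");P=cloud(f)
print("C",-f["R"].T@f["t"])
Z=P[...,2]
# bench noise
b=P[235:240,280:300].reshape(-1,3);print("bench",b[:,2].mean(),b[:,2].std())
np.set_printoptions(linewidth=220)
print("middle box z mm");print((Z[158:206,344:372]*1000).round().astype(int)[::2])
for nm,(u,v) in dict(long=(241,175),short=(294,193),mid=(358,181)).items():
    print(nm,P[v,u].round(3))
# covers: white in rack
g=f["color"].min(2)
m=((g>200)).astype(np.uint8); m[:,:120]=0;m[:,180:]=0;m[:115]=0;m[225:]=0
k,l,st,ce=cv2.connectedComponentsWithStats(m)
pts=[]
for i in range(1,k):
    if st[i,4]<100: continue
    q=cv2.erode((l==i).astype(np.uint8),np.ones((3,3)))>0
    p=P[q];c=p.mean(0);w,V=np.linalg.eigh(np.cov((p-c).T));n=V[:,0]*np.sign(V[2,0])
    print(st[i],"n",n.round(3),"tilt",np.degrees(np.arccos(n[2])).round(2),"rms",w[0]**.5,"c",c.round(4),"d",n@c)
E
```

```text
C [ 0.38357929 -0.03741297  1.47789919]
bench 0.0018364551527326773 0.0030099938109272822
middle box z mm
[[   3   -1    2    1    6    3   -1    0   -5    1   -2    6    3    7    0   -1    0    0   -1   -2    4    6    4    3    3    2    5    0]
 [   6    3    6    4    2    0    6    4    3    4    9    0    3    2   -1    0    0   -4    2    5   10    3   -2    4   -6    3   -4    4]
 [  -1   -1    0    0    1   -1   -3    3    2    5    4    5   -2   -3    6    1    1    0    1   -4    1    3   -2   -3    0    0   -1    0]
 [   5   -1    1    0   -1    1    2   46   44   51   42   41   39   35   29   21   35   41   40   49   -1    2    4   -1    6    1   10    3]
 [   6    5    0    7   23   33   39   45   36    4    1    2    9    1    8   17   15   22   34   45    2   -2    0    0   -2   -5    5    2]
 [   3    6    0   -6   20   27   33   52    8   11   13   30   26   26   30   13    7   19   26   43   54    1   -4   -1    3    1   -3    0]
 [   2    2    2    1   12   24   36   45   20   27   30   22   27   31   28   24   17   14   26   32   42   -2    4   -3    6    3    3
[... 2340 characters left out ...]
3    4    2   -4    2   -2    4   -5   -4    0    2    1    0    1    3    2    1    5    6    1]]
long [ 0.536 -0.038  0.011]
short [ 0.475 -0.214  0.032]
mid [ 0.517 -0.433  0.011]
[138 123  38  24 611] n [ 0.964 -0.217  0.155] tilt 81.11 rms 0.013372047765373372 c [0.6584 0.2382 0.081 ] d 0.5954715419392401
[129 147  45  24 733] n [ 0.983 -0.15   0.109] tilt 83.74 rms 0.013767778955501674 c [0.5791 0.2516 0.0995] d 0.5420738904666249
[145 175  26  21 410] n [ 0.964 -0.265  0.028] tilt 88.41 rms 0.013979899144179552 c [0.4954 0.2311 0.0776] d 0.41829196697508747
[136 200  33  20 530] n [ 0.997 -0.078  0.009] tilt 89.47 rms 0.014352129181606879 c [0.4182 0.2484 0.0763] d 0.39832302825683924
```

```bash
cat >> h.py <<'E'
from scipy.optimize import minimize
def proj(f,X):
    c=X@f["R"].T+f["t"]; return np.c_[c[:,0]/c[:,2]*f["fx"]+f["cx"],c[:,1]/c[:,2]*f["fy"]+f["cy"]]
S=8
def render(f,parts,roi):
    u0,v0,u1,v1=roi; im=np.zeros(((v1-v0)*S,(u1-u0)*S),np.uint8)
    for X in parts:
        p=(proj(f,X)-[u0-.5,v0-.5])*S-.5
        cv2.fillConvexPoly(im,cv2.convexHull(np.round(p*16).astype(np.int32).reshape(-1,1,2)),255,shift=4)
    return cv2.resize(im,(u1-u0,v1-v0),interpolation=cv2.INTER_AREA)/255.
def prism(x0,x1,w,z0,z1): return np.array([[x,y,z] for x in(x0,x1) for y in(-w/2,w/2) for z in(z0,z1)])
def rz(a): c,s=np.cos(a),np.sin(a); return np.array([[c,-s,0],[s,c,0],[0,0,1]])
def fit(f,mask,roi,model,p0,step):
    u0,v0,u1,v1=roi; m=mask[v0:v1,u0:u1].astype(float)
    cost=lambda p:((render(f,model(p),roi)-m)**2).sum()
    p0=np.array(p0,float);best=None
    for k in range(3):
        r=minimize(cost,p0,method="Nelder-Mead",options=dict(initial_simplex=np.vstack([p0]+[p0+np.eye(len(p0))[i]*step[i]*(1,-.6,.3)[k] for i in range(len(p0))]),xatol=1e-5,fatol=1e-3))
        p0=r.x
    return r.x,r.fun
def boxmodel(L,zlo=.012):
    def m(p):
        T=lambda X:X@rz(p[2]).T+[p[0],p[1],0]
        return [T(prism(-L/2,L/2,.045,zlo,.048)),T(prism(L/2,L/2+.02,.018,.017,.035))]
    return m
E
cat > fit0.py <<'E'
from h import *
import sys
f=load(sys.argv[1] if len(sys.argv)>1 else "top0");P=cloud(f);Z=np.where(f["depth"]>0,P[...,2],0)
Z=np.where(f["depth"]>0,Z,cv2.medianBlur(Z.astype(np.float32),3))
for nm,L,p0,roi in(("long",.135,(.54,-.04,0),(225,140,258,206)),("short",.075,(.48,-.215,0),(278,168,310,216)),("mid",.115,(.52,-.435,np.pi),(340,155,378,212))):
    for zl in(.012,.016):
        p,c=fit(f,Z>zl,roi,boxmodel(L,zl),p0,(.01,.01,.1))
        print(nm,zl,p.round(4),np.degrees(p[2]).round(2),c.round(1))
E
python3 fit0.py
python3 - <<'E'
from h import *
f=load("top0");P=cloud(f);ok=f["depth"]>0
# tray plane fit robust: pixels left part of tray
roi=np.zeros((384,512),bool);roi[118:222,116:180]=1
Q=P[roi&ok&(P[...,2]>.015)]
best=0
rng=np.random.default_rng(0)
white=f["color"].min(2)>200
T=P[roi&ok&~cv2.dilate(white.astype(np.uint8),np.ones((5,5))).astype(bool)&(P[...,2]>.02)]
for _ in range(500):
    a=T[rng.choice(len(T),3,False)];n=np.cross(a[1]-a[0],a[2]-a[0]);n/=np.linalg.norm(n)+1e-12;n*=np.sign(n[2])
    i=abs((T-a[0])@n)<.006
    if i.sum()>best: best=i.sum();I=i
for _ in range(5):
    c=T[I].mean(0);w,V=np.linalg.eigh(np.cov((T[I]-c).T));n=V[:,0]*np.sign(V[2,0]);I=abs((T-c)@n)<.007
print(len(T),I.sum(),"n",n,"tilt",np.degrees(np.arccos(n[2])),"yaw",np.degrees(np.arctan2(-n[1],-n[0])),"d",n@c)
H=np.where(ok,P@n-n@c,0)
np.set_printoptions(linewidth=250)
print((H[122:148:2,112:182:2]*1000).round().astype(int))
np.savez("pics/tray.npz",n=n,d=n@c)
E
```

```text
long 0.012 [ 0.5318 -0.0352 -0.0762] -4.37 313.2
long 0.016 [ 0.5317 -0.0352 -0.0745] -4.27 413.9
short 0.012 [ 0.4764 -0.215   0.104 ] 5.96 79.4
short 0.016 [ 0.4765 -0.215   0.1057] 6.06 113.1
mid 0.012 [ 0.5166 -0.4278  3.2923] 188.63 114.2
mid 0.016 [ 0.5167 -0.4276  3.2888] 188.44 158.7
2352 2269 n [-0.0418749  -0.49705838  0.8667061 ] tilt 29.92190581872201 yaw 85.18446303745223 d -0.1030234176088595
[[-124 -123 -112 -117 -119   -8    1    1    3    2    3    6    0   -3   -1    2   -3   -2    1    2   -1   -1    1   -3   -3    0    2    4  -28  -31  -18  -19  -17  -12   -8]
 [-121 -123 -117 -113 -111  -10    1    4    1   -3   -1    1    2   -4   33    1    4    0    3    1   -2   -5    1   -1    2    0    0    2    3   -1    0    3   11   -9  -10]
 [-118 -121 -119 -113 -111   -5   -2    4    0    5    6   -1    0   12   22   26   30   22   26   27    1    4   -1   -3    1   -2    2    1   -2    0   -3    2    8  -12   -8]
 [-120 -119 -120 -115 -108   -2   -1    1    1   -4   -1    2    0   12   24   26   24   26   24   19   19   23   25   22   24   -6    3   -1    3    6   -4
[... 924 characters left out ...]
-115 -108  -12   -3   -1   -2    0   -3   -2    1    9   22   30   21   27   23   26   19   23   26   21   24   22   26   26   25   21   28   23   22  -14  -10   -6]
 [-114 -120 -112 -112  -11    1    0    0    4    1   -1   -2    5   -1    1    8   17   22   26   23   27   28   26   24   24   27   27   26   21   29   26   24  -15   -9  -11]
 [-115 -117 -115 -111   -2    4   -1    3    0    4    4   -2    5   -1   -1   -2    2    3   -1   -3   -2   11   16   20   27   24   25   24   22   21   25   26  -13  -16   -4]
 [-124 -115 -107 -113   -4   -1    0    1   -2   -2    1    0   -3    3    0   -2    2    7   -1    1   -2    2    2   -5   -1   -3    5   13   14   22   23   28  -15   -9   -9]]
```

```bash
python3 - <<'E'
import re
s=open('fit0.py').read()
s=s.replace("for nm,L","""def fill(m):
    c,_=cv2.findContours(m.astype(np.uint8),cv2.RETR_EXTERNAL,cv2.CHAIN_APPROX_NONE); c=[q for q in c if len(q)>25]
    return cv2.drawContours(np.zeros(m.shape,np.uint8),c,-1,1,-1)>0
for nm,L""",1).replace("Z>zl","fill(Z>zl)")
s=s.replace("print(nm,zl","print(nm,zl")
open('fit0.py','w').write(s)
E
python3 fit0.py
python3 - <<'E'
from h import *
f=load("top0");P=cloud(f);ok=f["depth"]>0
t=np.load("pics/tray.npz");n,d=t["n"],t["d"]
H=np.where(ok,P@n-d,0).astype(np.float32);H=np.where(ok,H,cv2.medianBlur(H,3))
roi=(118,112,185,226)
# frame: tray R at given yaw, tilt30
def Rt(yaw): 
    th=np.pi/6;u=np.array([np.cos(yaw)*np.cos(th),np.sin(yaw)*np.cos(th),np.sin(th)]);y=np.array([-np.sin(yaw),np.cos(yaw),0]);return np.c_[u,y,np.cross(u,y)]
M=(H>.008)&(H<.04)
for i,(L,xc,ro) in enumerate(((.124,.66,(118,115,185,150)),(.144,.58,(118,142,185,176)),(.084,.495,(118,170,185,200)),(.104,.418,(118,194,185,225)))):
    m=M.copy().astype(np.uint8);k,l,st,ce=cv2.connectedComponentsWithStats(m[ro[1]:ro[3],ro[0]:ro[2]])
    j=1+np.argmax(st[1:,4]);m[:]=0;m[ro[1]:ro[3],ro[0]:ro[2]]=(l==j)
    def model(p):
        R=Rt(p[2]);o=np.array([p[0],p[1],0]);o[2]=(d-n[:2]@o[:2])/n[2]
        return [prism(0,p[3] if len(p)>3 else L,.054,.008,.0245)@R.T+o]
    p,c=fit(f,m,ro,model,(xc,.19,np.radians(85),L),(.01,.01,.05,.01))
    q,c2=fit(f,m,ro,model,(p[0],p[1],p[2]),(.005,.005,.03))
    z=(d-n[:2]@q[:2])/n[2]
    print(L,"free",p.round(4),c.round(1),"fixed",q.round(4),np.degrees(q[2]).round(2),"z",z.round(4),c2.round(1))
E
```

```text
long 0.012 [ 0.5318 -0.0352 -0.0762] -4.37 219.2
long 0.016 [ 0.5317 -0.0348 -0.0784] -4.49 454.2
short 0.012 [ 0.4764 -0.2149  0.1031] 5.91 12.4
short 0.016 [ 0.4764 -0.215   0.103 ] 5.9 12.2
mid 0.012 [ 0.5166 -0.4278  3.2913] 188.58 21.3
mid 0.016 [ 0.5164 -0.4276  3.2886] 188.43 18.5
0.124 free [0.653  0.1911 1.4811 0.1219] 23.2 fixed [0.6528 0.19   1.4801] 84.81 z 0.0216 26.3
0.144 free [0.5743 0.1976 1.484  0.1426] 135.5 fixed [0.5744 0.1969 1.4859] 85.14 z 0.0218 136.8
0.084 free [0.4929 0.205  1.4824 0.0815] 13.2 fixed [0.4929 0.2038 1.4823] 84.93 z 0.0218 17.2
0.104 free [0.4133 0.2115 1.4857 0.1027] 18.0 fixed [0.4133 0.211  1.4852] 85.1 z 0.0221 19.2
```

```bash
cat >> h.py <<'E'
from scipy.spatial.transform import Rotation as Ro
def q2R(q): return Ro.from_quat([q[1],q[2],q[3],q[0]])
YAW=np.radians(85.0)
COV=dict(short=(.4929,.2038,.0218,.084),long=(.5743,.1970,.0218,.144),middle=(.6528,.1900,.0218,.124))
BOX=dict(short=(.4764,-.2150,.103,.075),long=(.5318,-.0352,-.0762,.135),middle=(.5166,-.4277,3.290,.115))
def covR(yaw,tilt=np.pi/6):
    u=np.array([np.cos(yaw)*np.cos(tilt),np.sin(yaw)*np.cos(tilt),np.sin(tilt)]);y=np.array([-np.sin(yaw),np.cos(yaw),0])
    return np.c_[u,y,np.cross(u,y)]
def tool(Rc): return Ro.from_matrix(np.c_[Rc[:,0],-Rc[:,1],-Rc[:,2]])
def grasp(name,up,h=.003):
    x,y,z,L=COV[name];R=covR(YAW);return np.array([x,y,z])+R@[L/2,0,h+up],tool(R)
def rows(p0,R0,p1,R1,n):
    w=(R0.inv()*R1).as_rotvec()/n; A=np.zeros((3,3));R=R0
    for k in range(n): A+=R.as_matrix();R=R*Ro.from_rotvec(w)
    s=np.linalg.solve(A,p1-p0)
    return np.r_[s*100,w]
def show(p0,R0,p1,R1,n): print(n,"x",rows(p0,R0,p1,R1,n).round(4).tolist(),"dist",np.linalg.norm(p1-p0).round(4))
def sim(p,R,rr):
    for r in rr: p=p+R.apply(np.array(r[1:4])/100);R=R*Ro.from_rotvec(r[4:7])
    return p,R
def now():
    from plant import state
    s=state();return np.array(s["tool_pos"]),q2R(s["tool_rot"]),s
E
python3 - <<'E'
from h import *
f=load("top0")
a=f["color"][112:228,112:185];cv2.imwrite("pics/v3.png",cv2.resize(a,None,fx=5,fy=5,interpolation=cv2.INTER_CUBIC))
Z=cloud(f)[...,2];Z[f["depth"]==0]=.0
m=cv2.morphologyEx((Z>.012).astype(np.uint8),cv2.MORPH_CLOSE,np.ones((3,3)));m[:,:227]=0
c,_=cv2.findContours(m[140:206,225:258].copy(),cv2.RETR_EXTERNAL,cv2.CHAIN_APPROX_NONE);mm=np.zeros((66,33),np.uint8);cv2.drawContours(mm,[max(c,key=len)],-1,1,-1)
m[140:206,225:258]=mm
print(fit(f,m>0,(225,140,258,206),boxmodel(.135,.012),(.5318,-.0352,-.076),(.01,.01,.05)))
p,R,s=now();p1,R1=grasp("short",.09)
show(p,R,p1,R1,30);print(p1)
E
```

```text
(array([ 0.53197197, -0.03516774, -0.07237024]), np.float64(18.00216839677047))
30 x [2.428, -0.8745, 1.0465, 0.009, 0.0159, -0.0335] dist 0.7936
[0.49201738 0.1937116  0.12334036]
```

View pics/v3.png

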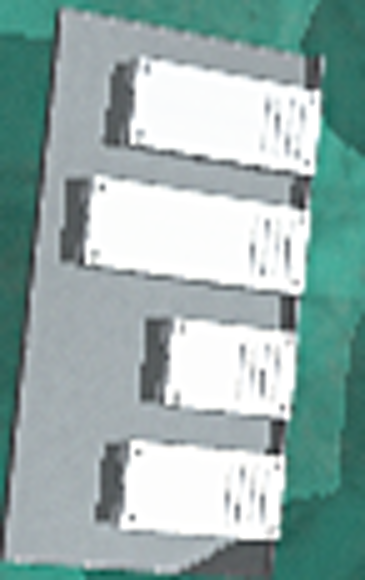

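Candidates for cover_short: white on the rack at (158,186), the pink one at (147,260), the brown one at (234,234), and the white covers at (155,135), (153,162) and (152,208). I choose (158,186): it is white, the shortest on the rack (measured about 82 mm), and its ribs are at the lip end. The crop confirms this. From far to near the covers are middle, long, short, spare.

jog_arm([
  [[6.6,2.43,-0.87,1.05,0.009,0.016,-0.0335],[6.6,2.43,-0.87,1.05,0.009,0.016,-0.0335],[6.6,2.43,-0.87,1.05,0.009,0.016,-0.0335],[6.6,2.43,-0.87,1.05,0.009,0.016,-0.0335],[6.6,2.43,-0.87,1.05,0.009,0.016,-0.0335],[6.6,2.43,-0.87,1.05,0.009,0.016,-0.0335],[6.6,2.43,-0.87,1.05,0.009,0.016,-0.0335],[6.6,2.43,-0.87,1.05,0.009,0.016,-0.0335],[6.6,2.43,-0.87,1.05,0.009,0.016,-0.0335],[6.6,2.43,-0.87,1.05,0.009,0.016,-0.0335],[6.6,2.43,-0.87,1.05,0.009,0.016,-0.0335],[6.6,2.43,-0.87,1.05,0.009,0.016,-0.0335],[6.6,2.43,-0.87,1.05,0.009,0.016,-0.0335],[6.6,2.43,-0.87,1.05,0.009,0.016,-0.0335],[6.6,2.43,-0.87,1.05,0.009,0.016,-0.0335]],
])

```text
time: 2.55
tool_pos: [0.4775, -0.2175, 0.1246]
tool_rot: [-0.092, 0.878, 0.458, 0.101]
contact_force: [0.1, -0.6, 0.2]
gripper_width: 0.771
grasp_force: 0.0
```

jog_arm([
  [[6.6,2.43,-0.87,1.05,0.009,0.016,-0.0335],[6.6,2.43,-0.87,1.05,0.009,0.016,-0.0335],[6.6,2.43,-0.87,1.05,0.009,0.016,-0.0335],[6.6,2.43,-0.87,1.05,0.009,0.016,-0.0335],[6.6,2.43,-0.87,1.05,0.009,0.016,-0.0335],[6.6,2.43,-0.87,1.05,0.009,0.016,-0.0335],[6.6,2.43,-0.87,1.05,0.009,0.016,-0.0335],[6.6,2.43,-0.87,1.05,0.009,0.016,-0.0335],[6.6,2.43,-0.87,1.05,0.009,0.016,-0.0335],[6.6,2.43,-0.87,1.05,0.009,0.016,-0.0335],[6.6,2.43,-0.87,1.05,0.009,0.016,-0.0335],[6.6,2.43,-0.87,1.05,0.009,0.016,-0.0335],[6.6,2.43,-0.87,1.05,0.009,0.016,-0.0335],[6.6,2.43,-0.87,1.05,0.009,0.016,-0.0335],[6.6,2.43,-0.87,1.05,0.009,0.016,-0.0335],[6.6,0,0,0,0,0,0]],
])

```text
time: 3.88
tool_pos: [0.4924, 0.1967, 0.1242]
tool_rot: [-0.177, 0.71, 0.654, 0.193]
contact_force: [0.0, 0.6, -0.9]
gripper_width: 0.769
grasp_force: 0.0
```

Run:
```python
from h import *
from plant import *
p,R,s=now();p1,R1=grasp("short",.09);print(s["time"],s["joint_pos"].round(2))
show(p,R,p1,R1,1);p2,_=grasp("short",0);show(p1,R1,p2,R1,6)
for n in("scene","top"):
    f=grab_frame(n);np.savez(f"pics/{n}1.npz",**f);cv2.imwrite(f"pics/{n}1.png",f["color"])
a=cv2.imread("pics/scene1.png");cv2.imwrite("pics/v4.png",cv2.resize(a[90:320,150:400],None,fx=2.6,fy=2.6,interpolation=cv2.INTER_CUBIC))
```

```text
3.8833 [-0.04 -0.15  2.06  0.56  1.25 -0.14]
1 x [-0.3015, -0.0153, -0.081, -0.0012, -0.0052, 0.0047] dist 0.0031
6 x [-0.0, -0.0, 1.5, 0.0, 0.0, 0.0] dist 0.09
```

View pics/v4.png

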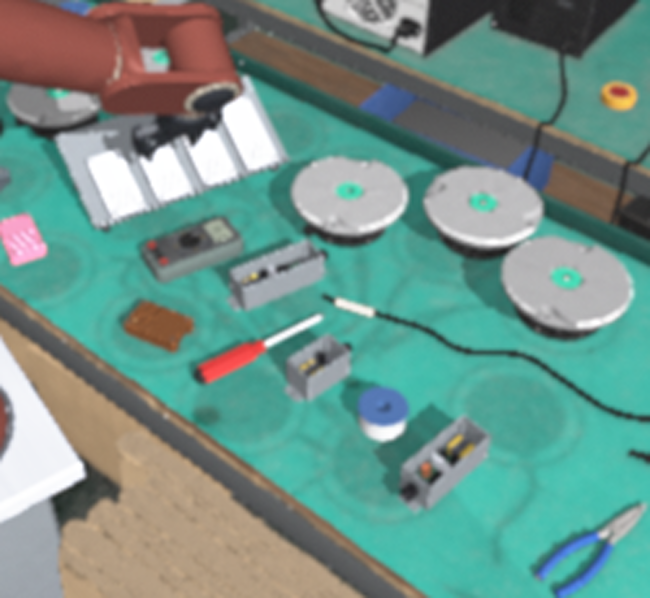

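```bash
cat > fits.py <<'E'
from h import *
def scenefit(f,names,zl=.012):
    Z=cloud(f)[...,2].astype(np.float32);Z[f["depth"]==0]=0
    Z=np.where(f["depth"]>0,Z,cv2.medianBlur(Z,5))
    for nm in names:
        x,y,a,L=BOX[nm];c=proj(f,np.array([[x,y,.03]]))[0]
        q=np.vstack(boxmodel(L)((x,y,a)));q=proj(f,q);u0,v0=(q.min(0)-5).astype(int);u1,v1=(q.max(0)+6).astype(int)
        m=cv2.morphologyEx((Z>zl).astype(np.uint8),cv2.MORPH_CLOSE,np.ones((3,3)))[v0:v1,u0:u1]
        c,_=cv2.findContours(m,cv2.RETR_EXTERNAL,cv2.CHAIN_APPROX_NONE);o=np.zeros_like(m);cv2.drawContours(o,[max(c,key=len)],-1,1,-1)
        M=np.zeros(Z.shape);M[v0:v1,u0:u1]=o
        p,c=fit(f,M,(u0,v0,u1,v1),boxmodel(L,zl),(x,y,a),(.006,.006,.05));print(nm,p.round(4),"d",(p-[x,y,a]).round(4),c.round(1))
if __name__=="__main__":
    for z in(.012,.018): scenefit(load("scene1"),BOX,z)
    print("top");scenefit(load("top1"),BOX,.012)
E
python3 fits.py
```

```text
short [ 0.4771 -0.2181  0.1266] d [ 0.0007 -0.0031  0.0236] 16.8
long [ 0.5327 -0.0381 -0.0568] d [ 0.0009 -0.0029  0.0194] 95.4
middle [ 0.5174 -0.4305  3.2964] d [ 0.0008 -0.0028  0.0064] 22.9
short [ 0.4776 -0.2181  0.1252] d [ 0.0012 -0.0031  0.0222] 17.2
long [ 0.5326 -0.0382 -0.0614] d [ 0.0008 -0.003   0.0148] 86.5
middle [ 0.5171 -0.4307  3.2895] d [ 0.0005 -0.003  -0.0005] 21.2
top
short [ 0.4766 -0.2149  0.0875] d [ 0.0002  0.0001 -0.0155] 11.6
long [ 0.5319 -0.0342 -0.0934] d [ 0.0001  0.001  -0.0172] 182.1
middle [ 0.5165 -0.4275  3.293 ] d [-0.0001  0.0002  0.003 ] 19.4
```

jog_arm([
  [[6.6,-0.3,0,1.4,0,-0.005,0.005],[6.6,0,0,1.5,0,0,0],[6.6,0,0,1.5,0,0,0],[6.6,0,0,1.5,0,0,0],[6.6,0,0,1.0,0,0,0],[6.6,0,0,1.0,0,0,0],[6.6,0,0,0.6,0,0,0],[6.6,0,0,0.4,0,0,0],[6.6,0,0,0,0,0,0]],
])

```text
time: 4.73
tool_pos: [0.4972, 0.2354, 0.0446]
tool_rot: [-0.175, 0.714, 0.651, 0.19]
contact_force: [-0.3, 0.4, 0.3]
gripper_width: 0.777
grasp_force: 0.0
```

jog_arm([
  [[4.5,0,0,0,0,0,0],[4.5,0,0,0,0,0,0],[4.5,0,0,0,0,0,0],[4.5,0,0,0,0,0,0],[4.5,0,0,0,0,0,0]],
])

```text
time: 5.15
tool_pos: [0.4981, 0.2352, 0.0459]
tool_rot: [-0.174, 0.714, 0.651, 0.191]
contact_force: [0.4, -2.6, 3.0]
gripper_width: 0.615
grasp_force: 63.6
```

Run:
```python
from h import *
p,R,s=now();print(s["gripper_width"],s["grasp_force"],s["contact_force"],p,grasp("short",0)[0])
# rack lateral discrepancy: gripper centre vs cover guess
```

```text
0.6150522211794288 63.564531952142715 [ 0.41451691 -2.57813747  2.98182095] [0.49807088 0.23516358 0.04590025] [0.49593939 0.23854036 0.04539808]
```

Run:
```python
from h import *
p,R,s=now()
p0=p+R.apply([0,0,-.09]);t=tool(covR(.11,0))
o=np.array(COV["short"][:3]);print("cover-in-hand x,y,h",(covR(YAW).T@(p-o)).round(4))
pm=np.array([.497,.0,.19]);
show(p0,R,np.array([.477,-.217,.135]),t,26)
r=rows(p0,R,np.array([.477,-.217,.135]),t,26);q,Q=p0,R
for k in range(26):
    q,Q=sim(q,Q,[np.r_[0,r]])
    if k%4==0: print(k,q.round(3))
```

```text
cover-in-hand x,y,h [ 0.0395 -0.0024  0.005 ]
26 x [-1.2243, 1.0936, -0.4561, -0.0137, -0.0168, 0.0514] dist 0.408
0 [0.504 0.177 0.122]
4 [0.535 0.117 0.114]
8 [0.552 0.051 0.109]
12 [ 0.556 -0.017  0.107]
16 [ 0.546 -0.084  0.11 ]
20 [ 0.522 -0.147  0.118]
24 [ 0.487 -0.204  0.131]
```

jog_arm([
  [[4.5,0,0,-1.0,0,0,0],[4.5,0,0,-2.0,0,0,0],[4.5,0,0,-2.5,0,0,0],[4.5,0,0,-2.5,0,0,0],[4.5,0,0,-2.0,0,0,0],[4.5,0,0,-1.0,0,0,0],[4.5,0,0,0,0,0,0],[4.5,0,0,0,0,0,0]],
])

```text
time: 5.82
tool_pos: [0.4923, 0.1805, 0.1404]
tool_rot: [-0.174, 0.714, 0.651, 0.19]
contact_force: [0.0, 0.1, -1.1]
gripper_width: 0.616
grasp_force: 63.9
```

Run:
```python
from h import *
from plant import *
for n in("scene","top"):
    f=grab_frame(n);np.savez(f"pics/{n}2.npz",**f)
p,R,s=now();np.savez("pics/pose2.npz",p=p,R=R.as_matrix());print(s["gripper_width"],s["contact_force"],p)
t=tool(covR(.11,0))
show(p,R,np.array([.477,-.217,.14]),t,26)
```

```text
0.6163389722896919 [-0.72960732  0.37437763 -1.94084628] [0.49136278 0.1810209  0.13890181]
26 x [-1.1997, 1.0794, -0.4095, -0.0138, -0.0167, 0.0513] dist 0.3983
```

jog_arm([
  [[4.5,-1.2,1.08,-0.41,-0.0138,-0.0167,0.0513],[4.5,-1.2,1.08,-0.41,-0.0138,-0.0167,0.0513],[4.5,-1.2,1.08,-0.41,-0.0138,-0.0167,0.0513],[4.5,-1.2,1.08,-0.41,-0.0138,-0.0167,0.0513],[4.5,-1.2,1.08,-0.41,-0.0138,-0.0167,0.0513],[4.5,-1.2,1.08,-0.41,-0.0138,-0.0167,0.0513],[4.5,-1.2,1.08,-0.41,-0.0138,-0.0167,0.0513],[4.5,-1.2,1.08,-0.41,-0.0138,-0.0167,0.0513],[4.5,-1.2,1.08,-0.41,-0.0138,-0.0167,0.0513],[4.5,-1.2,1.08,-0.41,-0.0138,-0.0167,0.0513],[4.5,-1.2,1.08,-0.41,-0.0138,-0.0167,0.0513],[4.5,-1.2,1.08,-0.41,-0.0138,-0.0167,0.0513],[4.5,-1.2,1.08,-0.41,-0.0138,-0.0167,0.0513]],
])

```text
time: 7.0
tool_pos: [0.5538, -0.0208, 0.1172]
tool_rot: [-0.094, 0.916, 0.377, 0.101]
contact_force: [0.1, 0.3, -0.9]
gripper_width: 0.617
grasp_force: 63.8
```

jog_arm([
  [[4.5,-1.2,1.08,-0.41,-0.0138,-0.0167,0.0513],[4.5,-1.2,1.08,-0.41,-0.0138,-0.0167,0.0513],[4.5,-1.2,1.08,-0.41,-0.0138,-0.0167,0.0513],[4.5,-1.2,1.08,-0.41,-0.0138,-0.0167,0.0513],[4.5,-1.2,1.08,-0.41,-0.0138,-0.0167,0.0513],[4.5,-1.2,1.08,-0.41,-0.0138,-0.0167,0.0513],[4.5,-1.2,1.08,-0.41,-0.0138,-0.0167,0.0513],[4.5,-1.2,1.08,-0.41,-0.0138,-0.0167,0.0513],[4.5,-1.2,1.08,-0.41,-0.0138,-0.0167,0.0513],[4.5,-1.2,1.08,-0.41,-0.0138,-0.0167,0.0513],[4.5,-1.2,1.08,-0.41,-0.0138,-0.0167,0.0513],[4.5,-1.2,1.08,-0.41,-0.0138,-0.0167,0.0513],[4.5,-1.2,1.08,-0.41,-0.0138,-0.0167,0.0513],[4.5,0,0,0,0,0,0],[4.5,0,0,0,0,0,0],[4.5,0,0,0,0,0,0]],
])

```text
time: 8.33
tool_pos: [0.4781, -0.2165, 0.1403]
tool_rot: [-0.001, 0.998, 0.056, 0.001]
contact_force: [0.3, -0.3, -0.9]
gripper_width: 0.618
grasp_force: 63.8
```

Run:
```python
from h import *
from plant import *
for n in("scene","top"):
    f=grab_frame(n);np.savez(f"pics/{n}3.npz",**f);cv2.imwrite(f"pics/{n}3.png",f["color"])
p,R,s=now();np.savez("pics/pose3.npz",p=p,R=R.as_matrix());print(s["gripper_width"],s["contact_force"],p,R.as_matrix().round(4).tolist(),s["joint_pos"].round(2))
t=load("top3");a=t["color"][140:240,250:340];b=cv2.resize(a,None,fx=5,fy=5,interpolation=cv2.INTER_CUBIC)
sc=load("scene3");c=proj(sc,p[None])[0].astype(int);a2=cv2.resize(sc["color"][c[1]-40:c[1]+60,c[0]-40:c[0]+30],(350,500),interpolation=cv2.INTER_CUBIC);print(c)
cv2.imwrite("pics/v5.png",np.hstack([b[:500],a2])[:, :800])
```

```text
0.6175152040668421 [ 0.11483103 -0.59282485 -0.55124065] [ 0.47829748 -0.21665006  0.14064562] [[0.9937, 0.1122, 0.0014], [0.1122, -0.9937, 0.0021], [0.0017, -0.0019, -1.0]] [-0.57 -0.11  1.93  0.    1.32  0.89]
[272 207]
```

View pics/v5.png

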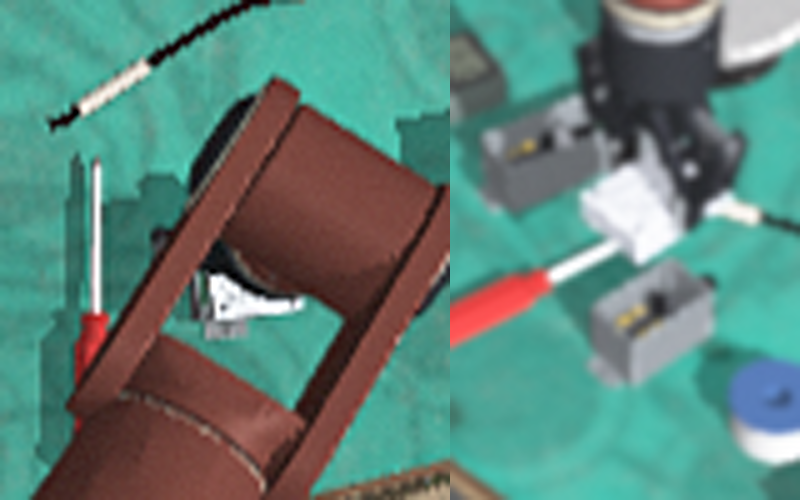

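```bash
cat > fitc.py <<'E'
from h import *
def coverfit(f,p,R,L,free_h=False,h0=.005,a0=None,dbg=None):
    a0=L/2 if a0 is None else a0
    M=R.as_matrix();Rc=np.c_[M[:,0],-M[:,1],-M[:,2]]
    mod=lambda q:[(prism(0,L,.054,0,.0235)-[q[0],q[1],q[2] if len(q)>2 else h0])@Rc.T+p]
    q=proj(f,mod((a0,0))[0]);u0,v0=(q.min(0)-5).astype(int);u1,v1=(q.max(0)+6).astype(int)
    c=f["color"].astype(int);mn,mx=c.min(2),c.max(2);white=(mn>185)
    teal=(mx-mn>40); W=(white|teal)
    W=cv2.erode(W.astype(np.uint8),np.ones((1,1)))>0
    D=cloud(f)-p;near=(D@Rc)[...,2]  # height along cover normal
    valid=f["depth"]>0
    if dbg: 
        o=np.zeros(c.shape,np.uint8);o[white]=255;o[teal]=(90,90,0);cv2.imwrite(dbg,cv2.resize(o[v0:v1,u0:u1],None,fx=8,fy=8,interpolation=cv2.INTER_NEAREST))
    w=W[v0:v1,u0:u1];m=(white)[v0:v1,u0:u1].astype(float)
    cost=lambda x:(w*(render(f,mod(x),(u0,v0,u1,v1))-m)**2).sum()
    x0=np.array([a0,0.]+([h0] if free_h else []))
    for st in(.006,-.004,.002):
        r=minimize(cost,x0,method="Nelder-Mead",options=dict(initial_simplex=np.vstack([x0]+[x0+np.eye(len(x0))[i]*st for i in range(len(x0))]),xatol=1e-5,fatol=1e-3));x0=r.x
    return r.x,r.fun,m.sum()
if __name__=="__main__":
    for n,k in(("scene",2),("top",2),("scene",3),("top",3)):
        z=np.load(f"pics/pose{k}.npz")
        for fh in(False,True):
            x,c,m=coverfit(load(f"{n}{k}"),z["p"],Ro.from_matrix(z["R"]),.084,fh,dbg=f"pics/d_{n}{k}.png");print(n,k,x.round(4),round(c,1),m)
    ims=[cv2.resize(cv2.imread(f"pics/d_{n}.png"),(390,290)) for n in("scene2","top2","scene3","top3")]
    cv2.imwrite("pics/v6.png",np.vstack([np.hstack(ims[:2]),np.hstack(ims[2:])]))
E
python3 fitc.py
```

```text
scene 2 [0.072  0.0131] 134.5 392.0
scene 2 [ 0.0891 -0.0007 -0.0368] 129.3 392.0
top 2 [0.0412 0.0015] 15.0 95.0
top 2 [0.0367 0.002  0.0097] 15.0 95.0
scene 3 [0.0394 0.0012] 60.7 313.0
scene 3 [0.0404 0.0017 0.0038] 60.5 313.0
top 3 [ 0.0523 -0.003 ] 183.0 76.0
top 3 [0.0203 0.1151 0.9007] 15.3 76.0
```

View pics/v6.png

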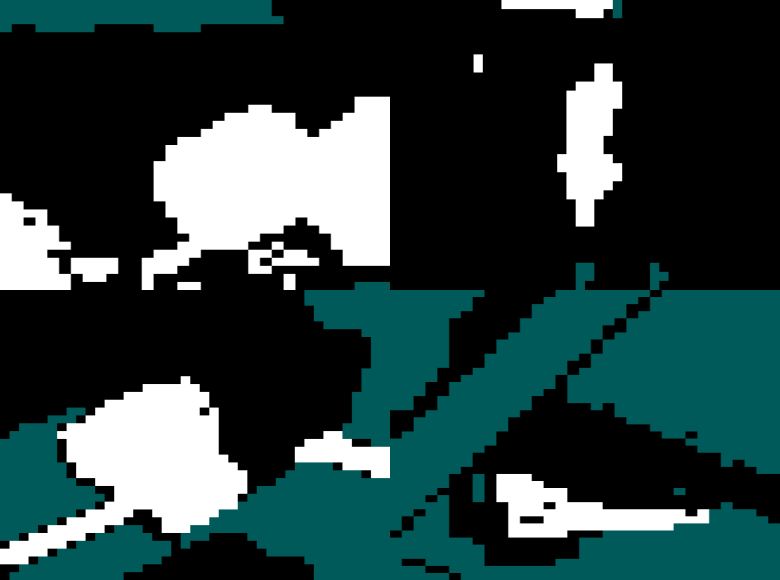

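```bash
sed -i 's/white=(mn>185)/Zw=cloud(f)[...,2]; white=(mn>185)\&(Zw>p[2]-.06)\&(Zw<p[2]+.06)/; s/W=(white|teal)$/W=(white|teal|(Zw<p[2]-.06))/' fitc.py; sed -i 's/k in(("scene",2),("top",2),/k in(("top",2),/' fitc.py;  sed -i '/ims=/,$d' fitc.py; python3 fitc.py
python3 - <<'E'
from fits import *
scenefit(load("scene3"),["short","middle"],.012)
E
```

```text
top 2 [ 0.0448 -0.0004] 1.7 78.0
top 2 [ 0.0448 -0.0005  0.0053] 1.7 78.0
scene 3 [0.0392 0.0009] 4.5 250.0
scene 3 [ 0.0378 -0.0005  0.0071] 4.4 250.0
top 3 [ 0.0424 -0.0018] 198.2 66.0
top 3 [0.0163 0.134  1.057 ] 11.8 66.0
short [ 0.4778 -0.2178  0.1266] d [ 0.0014 -0.0028  0.0236] 144.4
middle [ 0.5179 -0.4304  3.2877] d [ 0.0013 -0.0027 -0.0023] 23.4
```

jog_arm([
  [[4.5,-0.35,0,1.5,0,0,0],[4.5,0,0,2.0,0,0,0],[4.5,0,0,2.0,0,0,0],[4.5,0,0,1.5,0,0,0],[4.5,0,0,1.0,0,0,0],[4.5,0,0,0,0,0,0],[4.5,0,0,0,0,0,0]],
])

```text
time: 9.02
tool_pos: [0.4749, -0.2174, 0.0612]
tool_rot: [-0.001, 0.998, 0.056, 0.001]
contact_force: [0.6, -0.0, -0.7]
gripper_width: 0.617
grasp_force: 63.8
```

Run:
```python
from h import *
from fitc import coverfit
from plant import *
f=grab_frame("scene");np.savez("pics/scene4.npz",**f)
p,R,s=now();print(p,R.as_matrix().round(4).tolist(),s["contact_force"])
c=f["color"];q=proj(f,p[None])[0].astype(int)
cv2.imwrite("pics/v7.png",cv2.resize(c[q[1]-40:q[1]+45,q[0]-55:q[0]+45],None,fx=7,fy=7,interpolation=cv2.INTER_CUBIC))
```

```text
[ 0.47559006 -0.21797781  0.06222006] [[0.9938, 0.1113, 0.0032], [0.1113, -0.9938, 0.0004], [0.0033, 0.0, -1.0]] [ 0.44769474 -0.74226067 -1.12123156]
```

View pics/v7.png

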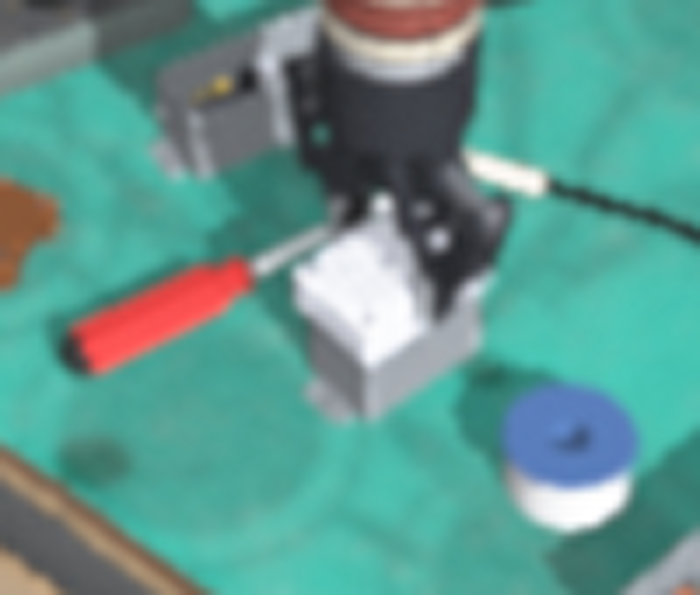

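jog_arm([
  [[4.5,0,0,0.5,0,0,0],[4.5,0,0,0.5,0,0,0],[4.5,0,0,0.5,0,0,0],[4.5,0,0,0.3,0,0,0],[4.5,0,0,0,0,0,0]],
])

```text
time: 9.48
tool_pos: [0.4751, -0.2177, 0.0429]
tool_rot: [-0.0, 0.998, 0.055, 0.001]
contact_force: [1.6, -0.7, -1.3]
gripper_width: 0.614
grasp_force: 63.8
```

jog_arm([
  [[4.5,0,0,0.4,0,0,0],[4.5,0,0,0.4,0,0,0],[4.5,0,0,0.2,0,0,0],[4.5,0,0,0.2,0,0,0],[4.5,0,0,0,0,0,0],[4.5,0,0,0,0,0,0]],
])

```text
time: 9.98
tool_pos: [0.4752, -0.2179, 0.0316]
tool_rot: [-0.0, 0.998, 0.056, 0.001]
contact_force: [1.7, 0.5, -0.3]
gripper_width: 0.617
grasp_force: 64.0
```

Still no contact, so I keep pressing down gently.

jog_arm([
  [[4.5,0,0,0.15,0,0,0],[4.5,0,0,0.15,0,0,0],[4.5,0,0,0.15,0,0,0],[4.5,0,0,0,0,0,0],[4.5,0,0,0,0,0,0]],
])

```text
time: 10.4
tool_pos: [0.4753, -0.2182, 0.0314]
tool_rot: [-0.001, 0.998, 0.056, -0.0]
contact_force: [-13.1, 7.5, 28.2]
gripper_width: 0.615
grasp_force: 67.2
```

jog_arm([
  [[4.5,0,0,-0.3,0,0,0],[6.8,0,0,0,0,0,0],[6.8,0,0,0,0,0,0],[6.8,0,0,0,0,0,0],[6.8,0,0,-1.0,0,0,0],[6.8,0,0,-2.0,0,0,0],[6.8,0,0,-3.0,0,0,0],[6.8,0,0,-3.0,0,0,0],[6.8,0,0,-2.0,0,0,0],[6.6,0,0,0,0,0,0],[6.6,0,0,0,0,0,0]],
])

```text
time: 11.32
tool_pos: [0.4757, -0.2185, 0.142]
tool_rot: [0.001, 0.998, 0.056, 0.003]
contact_force: [0.3, 0.6, -1.0]
gripper_width: 0.778
grasp_force: 0.0
```

```bash
cat > plan.py <<'E'
from h import *
def path(p,R,p1,R1,n,k=4):
    r=rows(p,R,p1,R1,n);q,Q=p,R;o=[]
    for i in range(n):
        q,Q=sim(q,Q,[np.r_[0,r]])
        if i%k==0:o.append(q.round(3).tolist())
    print(n,"x",r.round(4).tolist());print(o)
E
python3 - <<'E'
from plan import *
from plant import *
p,R,s=now();print(p,s["gripper_width"],s["time"])
p1,R1=grasp("long",.08,.005);path(p,R,p1,R1,28);print(p1)
E
```

```text
[ 0.47568601 -0.2185476   0.14196551] 0.7780110017563855 11.3167
28 x [1.3962, -0.9266, 0.4619, 0.013, 0.0155, -0.0478]
[[0.489, -0.208, 0.137], [0.535, -0.158, 0.123], [0.572, -0.1, 0.113], [0.597, -0.036, 0.109], [0.61, 0.032, 0.11], [0.609, 0.102, 0.115], [0.595, 0.169, 0.123]]
[0.57603038 0.21677828 0.13141216]
```

jog_arm([
  [[6.6,1.4,-0.93,0.46,0.013,0.0155,-0.0478],[6.6,1.4,-0.93,0.46,0.013,0.0155,-0.0478],[6.6,1.4,-0.93,0.46,0.013,0.0155,-0.0478],[6.6,1.4,-0.93,0.46,0.013,0.0155,-0.0478],[6.6,1.4,-0.93,0.46,0.013,0.0155,-0.0478],[6.6,1.4,-0.93,0.46,0.013,0.0155,-0.0478],[6.6,1.4,-0.93,0.46,0.013,0.0155,-0.0478],[6.6,1.4,-0.93,0.46,0.013,0.0155,-0.0478],[6.6,1.4,-0.93,0.46,0.013,0.0155,-0.0478],[6.6,1.4,-0.93,0.46,0.013,0.0155,-0.0478],[6.6,1.4,-0.93,0.46,0.013,0.0155,-0.0478],[6.6,1.4,-0.93,0.46,0.013,0.0155,-0.0478],[6.6,1.4,-0.93,0.46,0.013,0.0155,-0.0478],[6.6,1.4,-0.93,0.46,0.013,0.0155,-0.0478]],
])

```text
time: 12.48
tool_pos: [0.5996, -0.0166, 0.1045]
tool_rot: [-0.096, 0.915, 0.38, 0.101]
contact_force: [0.0, 0.2, 0.8]
gripper_width: 0.771
grasp_force: 0.0
```

jog_arm([
  [[6.6,1.4,-0.93,0.46,0.013,0.0155,-0.0478],[6.6,1.4,-0.93,0.46,0.013,0.0155,-0.0478],[6.6,1.4,-0.93,0.46,0.013,0.0155,-0.0478],[6.6,1.4,-0.93,0.46,0.013,0.0155,-0.0478],[6.6,1.4,-0.93,0.46,0.013,0.0155,-0.0478],[6.6,1.4,-0.93,0.46,0.013,0.0155,-0.0478],[6.6,1.4,-0.93,0.46,0.013,0.0155,-0.0478],[6.6,1.4,-0.93,0.46,0.013,0.0155,-0.0478],[6.6,1.4,-0.93,0.46,0.013,0.0155,-0.0478],[6.6,1.4,-0.93,0.46,0.013,0.0155,-0.0478],[6.6,1.4,-0.93,0.46,0.013,0.0155,-0.0478],[6.6,1.4,-0.93,0.46,0.013,0.0155,-0.0478],[6.6,1.4,-0.93,0.46,0.013,0.0155,-0.0478],[6.6,1.4,-0.93,0.46,0.013,0.0155,-0.0478],[6.6,0,0,0,0,0,0],[6.6,0,0,0,0,0,0],[6.6,0,0,0,0,0,0]],
])

```text
time: 13.9
tool_pos: [0.5744, 0.2181, 0.1294]
tool_rot: [-0.177, 0.713, 0.652, 0.189]
contact_force: [0.2, 0.6, 0.2]
gripper_width: 0.771
grasp_force: 0.0
```

Run:
```python
from plan import *
from fits import scenefit
from plant import *
f=grab_frame("scene");np.savez("pics/scene5.npz",**f)
p,R,s=now();p1,R1=grasp("long",.08,.005);show(p,R,p1,R1,1);print(s["time"],p)
# short closed: fit as prism 84x54 z .027-.051
x,y,a,L=BOX["short"];Z=cloud(f)[...,2];Z[f["depth"]==0]=0
m=np.zeros(Z.shape);w=(f["color"].min(2)>185);
md=lambda q:[prism(-.042,.042,.054,.027,q[3])@rz(q[2]).T+[q[0],q[1],0]]
uv=proj(f,md((x,y,a,.051))[0]);u0,v0=(uv.min(0)-4).astype(int);u1,v1=(uv.max(0)+5).astype(int)
print(fit(f,w,(u0,v0,u1,v1),md,(x,y-.002,a,.051),(.005,.005,.04,.006)))
scenefit(f,["long","middle"])
print("cover top heights",np.median(Z[(w)&(abs(cloud(f)[...,0]-x)<.03)&(abs(cloud(f)[...,1]-y)<.02)]))
```

```text
1 x [-0.0124, 0.1428, -0.1929, -0.0045, -0.0005, -0.0026] dist 0.0024
13.95 [0.57469324 0.21797219 0.12981224]
(array([ 0.48065066, -0.22018479,  0.12327106,  0.04810817]), np.float64(82.35687812379854))
long [ 0.533 -0.038 -0.051] d [ 0.0012 -0.0028  0.0252] 95.9
middle [ 0.5174 -0.4306  3.2974] d [ 0.0008 -0.0029  0.0074] 23.6
cover top heights 0.049607063543119216
```

jog_arm([
  [[6.6,0,0.14,1.3,-0.004,0,-0.003],[6.6,0,0,1.5,0,0,0],[6.6,0,0,1.5,0,0,0],[6.6,0,0,1.3,0,0,0],[6.6,0,0,1.0,0,0,0],[6.6,0,0,0.8,0,0,0],[6.6,0,0,0.4,0,0,0],[6.6,0,0,0,0,0,0],[4.5,0,0,0,0,0,0],[4.5,0,0,0,0,0,0],[4.5,0,0,0,0,0,0],[4.5,0,0,0,0,0,0],[4.5,0,0,0,0,0,0]],
])

```text
time: 15.03
tool_pos: [0.5804, 0.257, 0.0641]
tool_rot: [-0.174, 0.711, 0.653, 0.192]
contact_force: [0.0, -2.4, 2.4]
gripper_width: 0.617
grasp_force: 64.3
```

Run:
```python
from plan import *
p,R,s=now();o=np.array(COV["long"][:3]);print(s["contact_force"],"in hand",(covR(YAW).T@(p-o)).round(4),s["gripper_width"])
p0=p+R.apply([0,0,-.11]);t=tool(covR(-.065,0))
path(p0,R,np.array([.5325,-.0365,.15]),t,26)
```

```text
[ 0.00298204 -2.36744991  2.4433985 ] in hand [ 0.0734 -0.0008  0.0064] 0.6173282313719317
26 x [-0.7953, 0.6285, -0.2309, -0.0155, -0.016, 0.0581]
[[0.581, 0.194, 0.157], [0.598, 0.156, 0.15], [0.605, 0.116, 0.144], [0.602, 0.075, 0.14], [0.59, 0.035, 0.139], [0.569, -0.001, 0.142], [0.541, -0.03, 0.148]]
```

jog_arm([
  [[4.5,0,0,-1.0,0,0,0],[4.5,0,0,-2.0,0,0,0],[4.5,0,0,-2.5,0,0,0],[4.5,0,0,-2.5,0,0,0],[4.5,0,0,-2.0,0,0,0],[4.5,0,0,-1.0,0,0,0],[4.5,-0.8,0.63,-0.23,-0.0155,-0.016,0.058],[4.5,-0.8,0.63,-0.23,-0.0155,-0.016,0.058],[4.5,-0.8,0.63,-0.23,-0.0155,-0.016,0.058],[4.5,-0.8,0.63,-0.23,-0.0155,-0.016,0.058],[4.5,-0.8,0.63,-0.23,-0.0155,-0.016,0.058],[4.5,-0.8,0.63,-0.23,-0.0155,-0.016,0.058],[4.5,-0.8,0.63,-0.23,-0.0155,-0.016,0.058],[4.5,-0.8,0.63,-0.23,-0.0155,-0.016,0.058],[4.5,-0.8,0.63,-0.23,-0.0155,-0.016,0.058],[4.5,-0.8,0.63,-0.23,-0.0155,-0.016,0.058],[4.5,-0.8,0.63,-0.23,-0.0155,-0.016,0.058],[4.5,-0.8,0.63,-0.23,-0.0155,-0.016,0.058]],
])

```text
time: 16.53
tool_pos: [0.6026, 0.0844, 0.1389]
tool_rot: [-0.102, 0.919, 0.364, 0.11]
contact_force: [0.6, 0.1, -1.5]
gripper_width: 0.618
grasp_force: 64.0
```

jog_arm([
  [[4.5,-0.8,0.63,-0.23,-0.0155,-0.016,0.058],[4.5,-0.8,0.63,-0.23,-0.0155,-0.016,0.058],[4.5,-0.8,0.63,-0.23,-0.0155,-0.016,0.058],[4.5,-0.8,0.63,-0.23,-0.0155,-0.016,0.058],[4.5,-0.8,0.63,-0.23,-0.0155,-0.016,0.058],[4.5,-0.8,0.63,-0.23,-0.0155,-0.016,0.058],[4.5,-0.8,0.63,-0.23,-0.0155,-0.016,0.058],[4.5,-0.8,0.63,-0.23,-0.0155,-0.016,0.058],[4.5,-0.8,0.63,-0.23,-0.0155,-0.016,0.058],[4.5,-0.8,0.63,-0.23,-0.0155,-0.016,0.058],[4.5,-0.8,0.63,-0.23,-0.0155,-0.016,0.058],[4.5,-0.8,0.63,-0.23,-0.0155,-0.016,0.058],[4.5,-0.8,0.63,-0.23,-0.0155,-0.016,0.058],[4.5,-0.8,0.63,-0.23,-0.0155,-0.016,0.058],[4.5,0,0,0,0,0,0],[4.5,0,0,0,0,0,0],[4.5,0,0,0,0,0,0]],
])

```text
time: 17.95
tool_pos: [0.5319, -0.037, 0.1482]
tool_rot: [-0.001, 1.0, -0.03, -0.0]
contact_force: [-0.8, -0.2, -2.1]
gripper_width: 0.613
grasp_force: 64.0
```

```bash
cat > hov.py <<'E'
from plan import *
from fits import scenefit
from fitc import coverfit
from plant import *
import sys
def hov(nm,k,L):
    f=grab_frame("scene");np.savez(f"pics/scene{k}.npz",**f)
    P=[now() for _ in range(4)];p,R,s=P[-1];print(s["time"],[q[0].round(4).tolist() for q in P[::3]],R.as_matrix().round(4).tolist(),s["gripper_width"])
    print("yaw",np.arctan2(R.as_matrix()[1,0],R.as_matrix()[0,0]))
    for fh in(0,1): print(coverfit(f,p,R,L,bool(fh)))
    scenefit(f,[nm])
E
python3 -c "
from hov import *
hov('long',6,.144)"
```

```text
18.0 [[0.5319, -0.037, 0.1482], [0.5319, -0.037, 0.1482]] [[0.9982, -0.0598, -0.0008], [-0.0598, -0.9982, 0.0012], [-0.0009, -0.0012, -1.0]] 0.6147817454555148
yaw -0.05982018149875194
(array([0.07594523, 0.00285992]), np.float64(9.183360246059207), np.float64(385.0))
(array([ 0.07115359, -0.00480425,  0.01278786]), np.float64(6.279261822376009), np.float64(385.0))
long [ 0.5322 -0.0385 -0.0698] d [ 0.0004 -0.0033  0.0064] 96.6
```

jog_arm([
  [[4.5,0.27,-0.03,1.5,0,0,0.008],[4.5,0,0,2.0,0,0,0],[4.5,0,0,2.2,0,0,0],[4.5,0,0,1.5,0,0,0],[4.5,0,0,1.0,0,0,0],[4.5,0,0,0.5,0,0,0],[4.5,0,0,0,0,0,0],[4.5,0,0,0,0,0,0]],
])

```text
time: 18.67
tool_pos: [0.5352, -0.0371, 0.0622]
tool_rot: [-0.0, 0.999, -0.034, 0.0]
contact_force: [0.3, 1.0, -1.7]
gripper_width: 0.616
grasp_force: 64.0
```

Run:
```python
from hov import *
f=grab_frame("scene");np.savez("pics/scene7.npz",**f)
p,R,s=now();print(p,s["contact_force"]);print(coverfit(f,p,R,.144,False,h0=.0064))
c=f["color"];q=proj(f,p[None])[0].astype(int)
cv2.imwrite("pics/v8.png",cv2.resize(c[q[1]-40:q[1]+45,q[0]-55:q[0]+45],None,fx=7,fy=7,interpolation=cv2.INTER_CUBIC))
```

```text
[ 0.53557986 -0.0372753   0.06275891] [ 1.22853407 -0.38964344 -1.85223003]
(array([0.07365184, 0.00410469]), np.float64(138.85234909650134), np.float64(518.0))
```

View pics/v8.png

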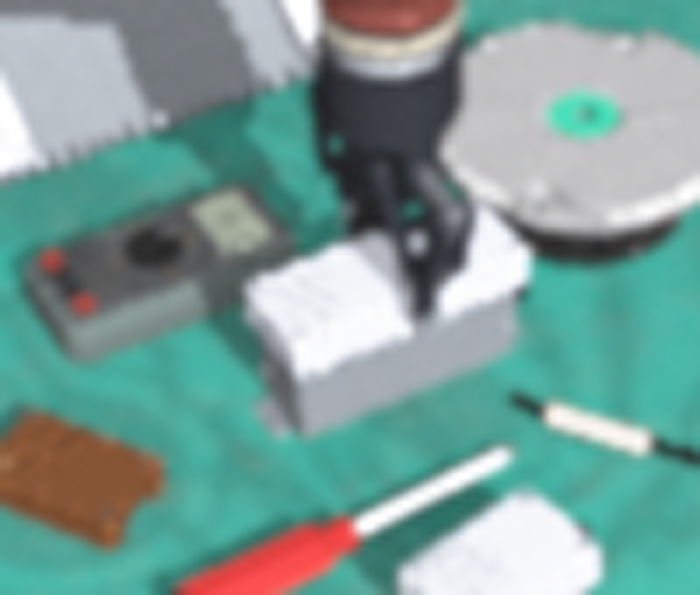

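jog_arm([
  [[4.5,0,0,0.5,0,0,0],[4.5,0,0,0.5,0,0,0],[4.5,0,0,0.5,0,0,0],[4.5,0,0,0.3,0,0,0],[4.5,0,0,0,0,0,0]],
])

```text
time: 19.13
tool_pos: [0.5339, -0.0369, 0.0425]
tool_rot: [-0.0, 0.999, -0.034, -0.001]
contact_force: [-0.3, 0.2, -2.7]
gripper_width: 0.611
grasp_force: 64.0
```

jog_arm([
  [[4.5,0,0,0.4,0,0,0],[4.5,0,0,0.3,0,0,0],[4.5,0,0,0.2,0,0,0],[4.5,0,0,0.15,0,0,0],[4.5,0,0,0.15,0,0,0],[4.5,0,0,0.1,0,0,0],[4.5,0,0,0,0,0,0]],
])

```text
time: 19.72
tool_pos: [0.5351, -0.0372, 0.0328]
tool_rot: [-0.0, 0.999, -0.034, -0.0]
contact_force: [-6.6, 1.3, 10.1]
gripper_width: 0.617
grasp_force: 65.2
```

jog_arm([
  [[4.5,0,0,0.15,0,0,0],[4.5,0,0,0,0,0,0],[4.5,0,0,-0.2,0,0,0],[6.8,0,0,0,0,0,0],[6.8,0,0,0,0,0,0],[6.8,0,0,0,0,0,0],[6.8,0,0,-1.0,0,0,0],[6.8,0,0,-2.0,0,0,0],[6.8,0,0,-3.0,0,0,0],[6.8,0,0,-3.0,0,0,0],[6.8,0,0,-2.0,0,0,0],[6.6,0,0,0,0,0,0],[6.6,0,0,0,0,0,0]],
])

```text
time: 20.8
tool_pos: [0.5358, -0.0374, 0.1432]
tool_rot: [0.0, 0.999, -0.034, 0.002]
contact_force: [0.3, 0.4, -0.4]
gripper_width: 0.776
grasp_force: 0.0
```

Run:
```python
from plan import *
from plant import *
p,R,s=now();print(p,s["gripper_width"],s["time"])
p1,R1=grasp("middle",.08,.005);path(p,R,p1,R1,22);print(p1)
```

```text
[ 0.5357957  -0.03737545  0.14319472] 0.775918635097288 20.8
22 x [1.1565, -0.5564, 0.4181, 0.0185, 0.0187, -0.0688]
[[0.548, -0.033, 0.139], [0.592, -0.005, 0.126], [0.628, 0.034, 0.118], [0.652, 0.082, 0.116], [0.662, 0.135, 0.118], [0.657, 0.188, 0.124]]
[0.65377558 0.20115098 0.12641216]
```

jog_arm([
  [[6.6,1.16,-0.56,0.42,0.0185,0.0187,-0.0688],[6.6,1.16,-0.56,0.42,0.0185,0.0187,-0.0688],[6.6,1.16,-0.56,0.42,0.0185,0.0187,-0.0688],[6.6,1.16,-0.56,0.42,0.0185,0.0187,-0.0688],[6.6,1.16,-0.56,0.42,0.0185,0.0187,-0.0688],[6.6,1.16,-0.56,0.42,0.0185,0.0187,-0.0688],[6.6,1.16,-0.56,0.42,0.0185,0.0187,-0.0688],[6.6,1.16,-0.56,0.42,0.0185,0.0187,-0.0688],[6.6,1.16,-0.56,0.42,0.0185,0.0187,-0.0688],[6.6,1.16,-0.56,0.42,0.0185,0.0187,-0.0688],[6.6,1.16,-0.56,0.42,0.0185,0.0187,-0.0688]],
])

```text
time: 21.72
tool_pos: [0.6395, 0.0588, 0.111]
tool_rot: [-0.097, 0.931, 0.338, 0.102]
contact_force: [1.0, -0.9, -0.4]
gripper_width: 0.771
grasp_force: 0.0
```

jog_arm([
  [[6.6,1.16,-0.56,0.42,0.0185,0.0187,-0.0688],[6.6,1.16,-0.56,0.42,0.0185,0.0187,-0.0688],[6.6,1.16,-0.56,0.42,0.0185,0.0187,-0.0688],[6.6,1.16,-0.56,0.42,0.0185,0.0187,-0.0688],[6.6,1.16,-0.56,0.42,0.0185,0.0187,-0.0688],[6.6,1.16,-0.56,0.42,0.0185,0.0187,-0.0688],[6.6,1.16,-0.56,0.42,0.0185,0.0187,-0.0688],[6.6,1.16,-0.56,0.42,0.0185,0.0187,-0.0688],[6.6,1.16,-0.56,0.42,0.0185,0.0187,-0.0688],[6.6,1.16,-0.56,0.42,0.0185,0.0187,-0.0688],[6.6,1.16,-0.56,0.42,0.0185,0.0187,-0.0688],[6.6,0,0,0,0,0,0],[6.6,0,0,0,0,0,0],[6.6,0,0,0,0,0,0]],
])

```text
time: 22.88
tool_pos: [0.6521, 0.202, 0.1225]
tool_rot: [-0.176, 0.713, 0.652, 0.189]
contact_force: [-0.2, -0.1, -0.7]
gripper_width: 0.775
grasp_force: 0.0
```

Run:
```python
from plan import *
p,R,s=now();p1,R1=grasp("middle",.08,.005);show(p,R,p1,R1,1);print(s["time"],p,s["joint_pos"].round(2))
```

```text
1 x [0.137, 0.1755, -0.3718, -0.0037, 0.0006, -0.0035] dist 0.0043
22.8833 [0.65206784 0.2019749  0.12251567] [-0.02  0.22  1.68  0.55  1.25 -0.11]
```

jog_arm([
  [[6.6,0.14,0.18,1.3,-0.004,0,-0.003],[6.6,0,0,1.5,0,0,0],[6.6,0,0,1.5,0,0,0],[6.6,0,0,1.3,0,0,0],[6.6,0,0,1.0,0,0,0],[6.6,0,0,0.6,0,0,0],[6.6,0,0,0.4,0,0,0],[6.6,0,0,0,0,0,0],[4.5,0,0,0,0,0,0],[4.5,0,0,0,0,0,0],[4.5,0,0,0,0,0,0],[4.5,0,0,0,0,0,0],[4.5,0,0,0,0,0,0]],
])

```text
time: 23.97
tool_pos: [0.6586, 0.2411, 0.0596]
tool_rot: [-0.174, 0.712, 0.653, 0.192]
contact_force: [-0.3, -0.6, 1.2]
gripper_width: 0.613
grasp_force: 64.6
```

Run:
```python
from plan import *
p,R,s=now();o=np.array(COV["middle"][:3]);print(s["contact_force"],"in hand",(covR(YAW).T@(p-o)).round(4),s["gripper_width"])
p0=p+R.apply([0,0,-.11]);t=tool(covR(3.29,0))
pm=np.array([.53,-.1,.2])
print((R.inv()*t).as_rotvec())
path(p0,R,np.array([.517,-.429,.15]),t,36)
```

```text
[-0.32180206 -0.56858157  1.1689574 ] in hand [ 0.0634 -0.0013  0.007 ] 0.6133372450344197
[ 0.4745226  -0.36871226 -1.75839821]
36 x [-1.0063, -1.6912, -0.4156, 0.0132, -0.0102, -0.0488]
[[0.636, 0.177, 0.153], [0.57, 0.131, 0.146], [0.515, 0.074, 0.139], [0.472, 0.006, 0.132], [0.444, -0.069, 0.127], [0.431, -0.148, 0.124], [0.433, -0.229, 0.125], [0.452, -0.307, 0.13], [0.484, -0.38, 0.139]]
```

jog_arm([
  [[4.5,0,0,-1.0,0,0,0],[4.5,0,0,-2.0,0,0,0],[4.5,0,0,-2.5,0,0,0],[4.5,0,0,-2.5,0,0,0],[4.5,0,0,-2.0,0,0,0],[4.5,0,0,-1.0,0,0,0],[4.5,-1.0,-1.7,-0.42,0.0132,-0.0102,-0.0488],[4.5,-1.0,-1.7,-0.42,0.0132,-0.0102,-0.0488],[4.5,-1.0,-1.7,-0.42,0.0132,-0.0102,-0.0488],[4.5,-1.0,-1.7,-0.42,0.0132,-0.0102,-0.0488],[4.5,-1.0,-1.7,-0.42,0.0132,-0.0102,-0.0488],[4.5,-1.0,-1.7,-0.42,0.0132,-0.0102,-0.0488],[4.5,-1.0,-1.7,-0.42,0.0132,-0.0102,-0.0488],[4.5,-1.0,-1.7,-0.42,0.0132,-0.0102,-0.0488],[4.5,-1.0,-1.7,-0.42,0.0132,-0.0102,-0.0488],[4.5,-1.0,-1.7,-0.42,0.0132,-0.0102,-0.0488],[4.5,-1.0,-1.7,-0.42,0.0132,-0.0102,-0.0488],[4.5,-1.0,-1.7,-0.42,0.0132,-0.0102,-0.0488]],
])

```text
time: 25.47
tool_pos: [0.4784, 0.0234, 0.1334]
tool_rot: [-0.127, 0.486, 0.853, 0.138]
contact_force: [0.4, 0.6, -1.5]
gripper_width: 0.613
grasp_force: 64.3
```

jog_arm([
  [[4.5,-1.0,-1.7,-0.42,0.0132,-0.0102,-0.0488],[4.5,-1.0,-1.7,-0.42,0.0132,-0.0102,-0.0488],[4.5,-1.0,-1.7,-0.42,0.0132,-0.0102,-0.0488],[4.5,-1.0,-1.7,-0.42,0.0132,-0.0102,-0.0488],[4.5,-1.0,-1.7,-0.42,0.0132,-0.0102,-0.0488],[4.5,-1.0,-1.7,-0.42,0.0132,-0.0102,-0.0488],[4.5,-1.0,-1.7,-0.42,0.0132,-0.0102,-0.0488],[4.5,-1.0,-1.7,-0.42,0.0132,-0.0102,-0.0488],[4.5,-1.0,-1.7,-0.42,0.0132,-0.0102,-0.0488],[4.5,-1.0,-1.7,-0.42,0.0132,-0.0102,-0.0488],[4.5,-1.0,-1.7,-0.42,0.0132,-0.0102,-0.0488],[4.5,-1.0,-1.7,-0.42,0.0132,-0.0102,-0.0488]],
])

```text
time: 26.47
tool_pos: [0.4277, -0.2092, 0.1246]
tool_rot: [-0.068, 0.216, 0.971, 0.073]
contact_force: [0.6, 0.5, -1.6]
gripper_width: 0.614
grasp_force: 64.2
```

jog_arm([
  [[4.5,-1.0,-1.7,-0.42,0.0132,-0.0102,-0.0488],[4.5,-1.0,-1.7,-0.42,0.0132,-0.0102,-0.0488],[4.5,-1.0,-1.7,-0.42,0.0132,-0.0102,-0.0488],[4.5,-1.0,-1.7,-0.42,0.0132,-0.0102,-0.0488],[4.5,-1.0,-1.7,-0.42,0.0132,-0.0102,-0.0488],[4.5,-1.0,-1.7,-0.42,0.0132,-0.0102,-0.0488],[4.5,-1.0,-1.7,-0.42,0.0132,-0.0102,-0.0488],[4.5,-1.0,-1.7,-0.42,0.0132,-0.0102,-0.0488],[4.5,-1.0,-1.7,-0.42,0.0132,-0.0102,-0.0488],[4.5,-1.0,-1.7,-0.42,0.0132,-0.0102,-0.0488],[4.5,-1.0,-1.7,-0.42,0.0132,-0.0102,-0.0488],[4.5,-1.0,-1.7,-0.42,0.0132,-0.0102,-0.0488],[4.5,0,0,0,0,0,0],[4.5,0,0,0,0,0,0],[4.5,0,0,0,0,0,0]],
])

```text
time: 27.72
tool_pos: [0.5125, -0.429, 0.1499]
tool_rot: [-0.002, -0.073, 0.997, 0.001]
contact_force: [0.7, 0.5, -1.9]
gripper_width: 0.619
grasp_force: 64.3
```

Run:
```python
from hov import *
hov('middle',8,.124)
p,R,s=now();print(coverfit(load("scene8"),p,R,.124,False,h0=.007,a0=.0634))
show(p,R,np.array([.517,-.429,.15]),tool(covR(3.29,0)),1)
```

```text
27.7667 [[0.5125, -0.4289, 0.15], [0.5125, -0.4289, 0.15]] [[-0.9892, -0.1468, -0.0047], [-0.1468, 0.9892, 0.0022], [0.0044, 0.0029, -1.0]] 0.6162232151309712
yaw -2.994261009527871
(array([ 0.06697142, -0.00150638]), np.float64(19.04301422529796), np.float64(446.0))
(array([ 0.06733213, -0.00156565,  0.00582219]), np.float64(18.77076509034987), np.float64(446.0))
middle [ 0.5197 -0.4288  3.3233] d [ 0.0031 -0.0011  0.0333] 479.2
(array([ 0.068025  , -0.00093869]), np.float64(18.432433679354094), np.float64(446.0))
1 x [-0.4415, -0.0753, -0.0054, 0.0029, -0.0044, -0.0011] dist 0.0045
```

jog_arm([
  [[4.5,-0.12,-0.05,1.5,0.003,-0.004,0],[4.5,0,0,2.0,0,0,0],[4.5,0,0,2.2,0,0,0],[4.5,0,0,1.6,0,0,0],[4.5,0,0,1.0,0,0,0],[4.5,0,0,0.5,0,0,0],[4.5,0,0,0,0,0,0],[4.5,0,0,0,0,0,0]],
])

```text
time: 28.43
tool_pos: [0.5148, -0.4305, 0.0636]
tool_rot: [0.001, -0.074, 0.997, -0.001]
contact_force: [-0.8, 0.0, -1.6]
gripper_width: 0.614
grasp_force: 64.3
```

Run:
```python
from hov import *
f=grab_frame("scene");np.savez("pics/scene9.npz",**f)
p,R,s=now();print(p,R.as_matrix()[:,2].round(4),s["contact_force"])
c=f["color"];q=proj(f,p[None])[0].astype(int)
cv2.imwrite("pics/v9.png",cv2.resize(c[q[1]-40:q[1]+45,q[0]-55:q[0]+45],None,fx=7,fy=7,interpolation=cv2.INTER_CUBIC))
```

```text
[ 0.51513769 -0.43095631  0.06434459] [ 0.0026 -0.0035 -1.    ] [ 0.69936114 -0.35951354 -1.77885784]
```

View pics/v9.png

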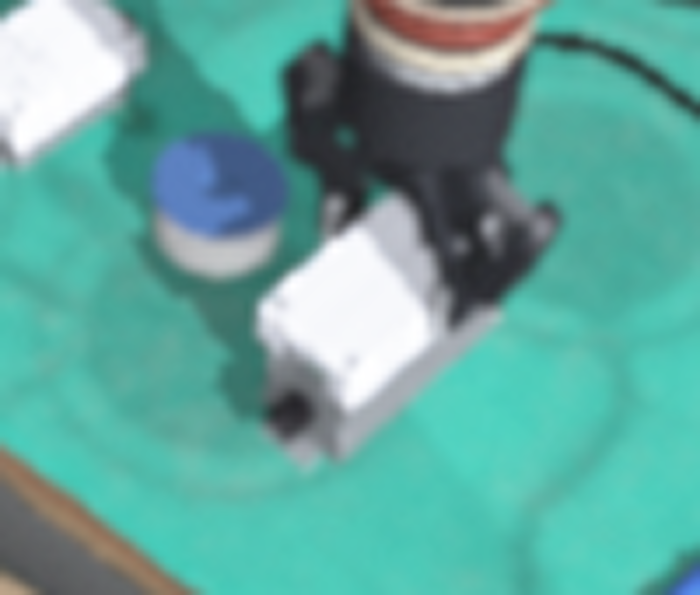

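jog_arm([
  [[4.5,0.08,0.1,0.4,0,0,0],[4.5,0,0,0.5,0,0,0],[4.5,0,0,0.5,0,0,0],[4.5,0,0,0.4,0,0,0],[4.5,0,0,0.1,0,0,0],[4.5,0,0,0,0,0,0]],
])

```text
time: 28.98
tool_pos: [0.5141, -0.4294, 0.0437]
tool_rot: [0.001, -0.074, 0.997, -0.001]
contact_force: [1.7, 0.4, -2.2]
gripper_width: 0.615
grasp_force: 64.3
```

jog_arm([
  [[4.5,0,0,0.4,0,0,0],[4.5,0,0,0.3,0,0,0],[4.5,0,0,0.2,0,0,0],[4.5,0,0,0.15,0,0,0],[4.5,0,0,0,0,0,0],[4.5,0,0,0,0,0,0]],
])

```text
time: 29.48
tool_pos: [0.5139, -0.4297, 0.0337]
tool_rot: [0.001, -0.074, 0.997, -0.001]
contact_force: [3.8, 1.4, -0.4]
gripper_width: 0.615
grasp_force: 64.5
```

jog_arm([
  [[4.5,0,0,0.15,0,0,0],[4.5,0,0,0.15,0,0,0],[4.5,0,0,0,0,0,0],[4.5,0,0,0,0,0,0]],
])

```text
time: 29.82
tool_pos: [0.514, -0.4297, 0.0335]
tool_rot: [0.0, -0.074, 0.997, -0.001]
contact_force: [-1.7, 5.9, 14.4]
gripper_width: 0.616
grasp_force: 66.0
```

Seated: about 14 N at z 0.0335. I release it, lift off and move clear for a final look.

jog_arm([
  [[4.5,0,0,0.15,0,0,0],[4.5,0,0,0,0,0,0],[4.5,0,0,-0.25,0,0,0],[6.8,0,0,0,0,0,0],[6.8,0,0,0,0,0,0],[6.8,0,0,0,0,0,0],[6.8,0,0,-1.0,0,0,0],[6.8,0,0,-2.0,0,0,0],[6.8,0,0,-3.0,0,0,0],[6.8,0,0,-3.0,0,0,0],[6.8,0,0,-3.0,0,0,0],[6.8,3,0,-2,0,0,0],[6.8,3,-1,-1,0,0,0],[6.8,3,-2,0,0,0,0],[6.8,3,-3,0,0,0,0],[6.8,3,-3,0,0,0,0],[6.8,2,-3,0,0,0,0],[6.8,1,-2,0,0,0,0],[6.8,0,0,0,0,0,0],[6.8,0,0,0,0,0,0]],
])

```text
time: 31.48
tool_pos: [0.3559, -0.5938, 0.1814]
tool_rot: [0.0, -0.073, 0.997, -0.001]
contact_force: [-0.1, 0.9, 0.3]
gripper_width: 0.793
grasp_force: 0.0
```

Run:
```python
from h import *
from plant import *
for n in("scene","top"):
    f=grab_frame(n);np.savez(f"pics/{n}10.npz",**f)
    P=cloud(f);ok=f["depth"]>0
    for nm,(x,y,a,L) in BOX.items():
        D=(P-[x,y-(.0025 if n=="scene" else 0),0])@rz(a)
        m=ok&(abs(D[...,0])<L/2-.004)&(abs(D[...,1])<.02)&(D[...,2]>.03)&(D[...,2]<.09)
        A=np.c_[D[m][:,:2],np.ones(m.sum())];k,*_=np.linalg.lstsq(A,D[m][:,2],rcond=None)
        print(n,nm,m.sum(),"top z, slopes",k[2].round(4),k[:2].round(4),"resid",(D[m][:,2]-A@k).std().round(4))
p,R,s=now();print(p,s["time"],s["joint_pos"].round(2))
t=load("top10")["color"][110:240,115:385];c=load("scene10")["color"][150:310,190:385]
cv2.imwrite("pics/v10.png",np.hstack([cv2.resize(t,(440,212),interpolation=cv2.INTER_CUBIC)[:212],np.zeros((212,0,3),np.uint8)]) if 0 else np.vstack([cv2.resize(t,(580,279),interpolation=cv2.INTER_CUBIC),cv2.copyMakeBorder(cv2.resize(c,(390,320),interpolation=cv2.INTER_CUBIC),0,0,0,190,cv2.BORDER_CONSTANT)]))
```

```text
scene short 11 top z, slopes 0.0354 [-0.4834  0.0148] resid 0.0021
scene long 0 top z, slopes 0.0 [0. 0.] resid nan
scene middle 3 top z, slopes -0.2596 [ 7.1832 -8.2213] resid 0.0
top short 252 top z, slopes 0.0511 [-0.0127 -0.0129] resid 0.0033
top long 475 top z, slopes 0.0506 [-0.0107 -0.0038] resid 0.003
top middle 390 top z, slopes 0.051 [-0.0126 -0.002 ] resid 0.0034
[ 0.35719639 -0.59223585  0.18139473] 31.5833 [-1.14  0.24  1.49  0.    1.41 -2.85]
  ret = _var(a, axis=axis, dtype=dtype, out=out, ddof=ddof,
  arrmean = um.true_divide(arrmean, div, out=arrmean,
  ret = ret.dtype.type(ret / rcount)
```

View pics/v10.png

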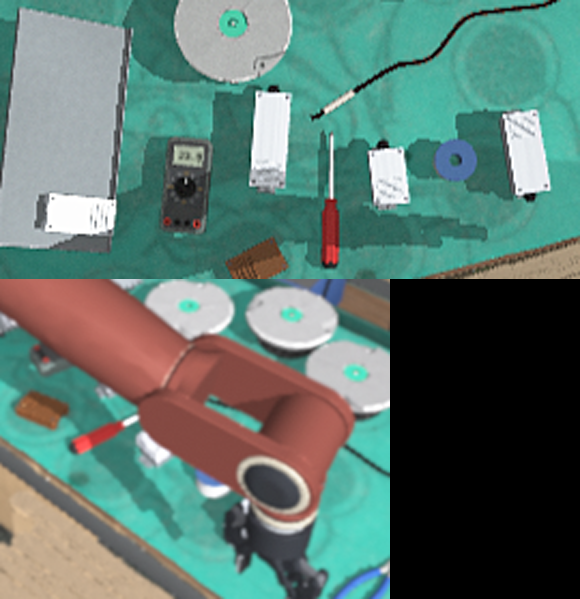

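The top view shows all three covers seated with their notches over the glands: long at (270,138), short at (388,176), middle at (525,153). Their tops are at 51 mm and level. The spare is still in the rack at (78,213), and nothing else has moved. I hand the job in.

```bash
python3 -c "
from plant import *
print(job_done())"
```

```text
the job is handed in; nothing more can be done
None
```

All three boxes are closed with the covers that fit them: notches over the glands, tops level at about 51 mm. The spare cover is still in the rack, nothing else was shifted, and the job is handed in at about 32 s of the 72 s allowed.

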